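# Close the terrine press with its ratchet wrench

### The job

Close the terrine press with the ratchet wrench: pick the wrench up by its bare steel neck, lower its ring right down over the toothed wheel on top of the press and let go, then take it again by the red sleeve. Swing it to and fro (clockwise drives, the way back slips) until the orange lid is fully down in the mould and the wheel will turn no further, then let go and leave the wrench lying level on the press; do not push the mug, the spice jar or the mill about.

Things in the scene. Friction and masses are not known exactly. Their poses are not given: they have to be found in the camera images.
- wrench: ratchet wrench lying on the worktop on the right, its handle towards the robot: steel ring head 84 mm across, bore 65 mm, 24 mm high, and one straight handle along the wrench's own -x, ending 158 mm from the ring's centre. Origin: centre of the ring at its underside, z up. About 0.4 kg; its centre of mass is 27 mm from the ring's centre, so it lies level on the worktop or on the press's seat unheld.
- wrench_neck (a point): middle of the wrench's bare steel neck, 76 mm from the ring's centre along the wrench's -x and 21 mm above the underside; the bar is 14 mm wide (across the handle) and 14 mm high, bare from 57 to 95 mm from the ring's centre
- wrench_sleeve (a point): middle of the red sleeve on the handle, 127 mm from the ring's centre along the wrench's -x, 21 mm above the underside; the sleeve is 62 mm long, 19 mm wide, 20 mm high
- press: terrine press fixed to the worktop between the jars and the wrench: base 120 x 140 mm, aluminium mould 100 x 92 mm (rim 70 mm high), steel bridge along y over it, four posts 12 mm thick, 146 mm high, at x +-46, y +-60 mm. Origin: centre of the base on the worktop; -x faces the robot. The seated wrench's handle must point within 0.7 rad of the press's -x, between the front posts, which stop its swing.
- press_seat (a point): centre of the round seat (88 mm across, 116 mm above the worktop, z up) on which the wrench's ring lies when home: the ring's underside centre is then here. From it rise a collar 62 mm across and 7 mm high, the ratchet wheel, 62 mm across, and a cone narrowing to 32 mm, 36 mm above the seat, that presses the plunger back as the ring goes down, the handle pointing any way.
- press_hub (a joint): turn in rad of the ratchet wheel (12 saw teeth, 0.524 rad apart, 6 mm deep) about the seat's vertical axis, growing clockwise seen from above. Friction holds it (0.5 N m, about 4 N at the sleeve). It starts between 0 and 0.6 and meets a firm stop at 2.6, the lid then being fully down.
- press_lid (a joint): travel of the orange pressing lid (90 x 82 mm) in m, 0 = open (its upper face 11 mm above the mould's rim), growing as it goes down, 8 mm for each rad of the wheel; 0.0208 at the stop (upper face 10 mm below the rim)
- mug: yellow mug, 83 mm across and 92 mm high, upright beyond the press; bystander, origin centre of its underside
- spice_jar_2: spice jar with a black cap, 41 mm across, 105 mm high, upright beyond the wrench; bystander, origin centre of its underside
- mill_1: brown wooden pepper mill, 58 mm across, 160 mm high, upright beyond the wrench; bystander, origin centre of its underside
- wrench_plunger (a joint): travel in m (0 to 0.0095) of the brass spring plunger that sticks 9 mm into the ring's bore from the handle's side; 1 to 2.5 N press it back. It catches the press wheel's teeth when the handle swings clockwise seen from above, and clicks over them, the wheel standing still, on the way back.

How it is judged:
By the outcome, as a careful person would: the job done as asked, in the order asked, and still so for the second after the job is handed in, with the robot touching nothing.
It also fails if it takes over 64 s, if anything falls off the work surface, if the arm or the gripper's body presses on something with over 40 N, if the wrist force passes 120 N, or if a joint passes its speed limit or range.

### The arm

A 6-joint arm with a two-finger parallel gripper is mounted at the origin on a cart in front of the work surface, level with it; the furniture and walls round the work are solid. World frame = base frame: x ahead of the robot, y to its left, z up, the work surface at z = 0. Lengths are in m, angles in degrees, forces in N, time in s.
With the tool pointing down it reaches from about 0.375 to 0.9 m from the base axis. Payload 3.1 kg.
Tool frame: the origin (TCP) lies at the very end of the fingers, on their centre line; the grasp point (between the pads) lies grip_point_offset behind it (grip_point_offset is the distance from the TCP to the grasp point, in m); z points along the fingers, y is the line along which they close (so a half turn about z gives the same grasp; the last joint's range is limited). The gripper opens to 87 mm and grips with 3 to 60 N. Pads are 19 mm wide; open, the fingers measure 117 mm over their backs; the gripper's body (75 mm by 190 mm) begins 51 mm behind the grasp point.
Start: joints at [-76.175, 30.224, 82.088, -0, 67.689, -10.227], TCP at [0.255, -0.571, 0.223] pointing down, gripper open.
Joint ranges: [-176.69, 176.69], [-43.24, 126.21], [12.49, 139.97], [-82, 262], [0, 151.66], [-163.58, 163.58]. Speed limits (degrees/s): [159.86, 159.86, 180, 180, 180, 180].

### API

Orientations are given as a 3x3 rotation matrix whose columns are the frame's x, y, z axes.
In Python, from rig import * gives the robot as it stands.
- The arm moves only by the tool move_arm, never from a script. Its argument "increments" is a list of rows, each a list of 3 entries, a list of its own where there are three numbers: the shift along the tool's x, y, z in units of 30 mm (1.0 is 30 mm), then the turn, a rotation vector about the tool's x, y, z in units of 120 degrees (1.0 is 120 degrees), then the closure, from 0 (fully open) to 1 (shut). A call has 1 to 20 rows; each row shifts and turns the commanded pose from where the row before left it, along the tool's axes as they then stand; what a row does not reach is not made up. A row lasts 1/12 s, in which the tool goes at most 41.7 mm and 7.16 degrees, less where a joint would pass 70% of its speed; a pose out of reach is approached as far as the arm can. A call with a number of a shift or a turn outside -1 to 1 is refused whole. A call with a gripper value outside its range is refused whole. The fingers move at their own pace and stop on an object; the grip force is fixed at half the most. Time passes only in rows, so rows that do not move let the fingers close. It gives the time, the measured TCP pose, the force, the opening and the grip force at its end, in the units of the state.
- read_state(): the state, without advancing time (a new reading comes with each control period).
- capture(name): name is "scene" or "top"; returns a dict with "img" (420x560x3 uint8, red, green, blue), "mtx" (3x3 intrinsics, pixels), "eye" and "rotation" of the camera in the world. Camera axes: x right, y down, z forward; pixel columns grow to the right and rows downward; lengths in m; the calibration is good to about 2 mm. A picture is of the moment at which its call begins. There is no depth.
- hand_in(): hands the job in; it is judged then, once.
Trained networks look in a picture, given as the dict that the camera call returned (one of the last four; its "shot" number tells which), for a name from the list of things; names that differ only in an ending like _2 or _b are one class to them, and where a whole thing is asked for, a point or a joint stands for the part that bears it (a point fixed in the world has none). Each returns a list of dicts, best first, with "confidence" (0 to 1); they miss things now and then, are a little off and sometimes report something else, mostly with a low value. They report only what shows in the picture. A call takes as long as a camera call.
- search_frame(picture, label): "extent" ([left, top, right, bottom] as shares, 0 to 1, of the picture: columns of its width, rows of its height, round what is visible of it).
- pinpoint(picture, label): "xy" ([column, row] as shares, 0 to 1, of the picture: columns of its width, rows of its height: a listed point, or the origin of a listed thing).
The state is a dict: "time_s": time; "joint_positions": joint angles; "qvel": joint speeds; "tau": joint torques, N m; "position": TCP position; "tcp_rot": TCP orientation; "force": force on the tool from outside, world axes, zero at the start; "moment": the same for the moment, N m; "opening": opening from 0.0 (shut) to 1.0 (fully open); "grasp_force": force on a finger pad.
Only numpy, scipy, OpenCV 4.12 (cv2) and the standard library are available. Lean on these libraries where they do the work, as an engineer would, in place of code of your own. Each camera call takes 0.05 s, during which the arm holds its last target. There are 200 camera calls.

## Working session

There is one attempt and no reset: what is moved stays moved. The work goes in short steps, Python scripts to look and compute and a tool call to move; the robot and the scene stay as the last step left them, time stands still between calls to the robot, and variables do not carry over. Pictures are saved under pics/ and viewed, at most 10 in all, crops included, and the job is handed in when it is done.

Besides the shell and the picture viewer there is one more tool, called after "Call:" as name(argument=value, ...) on one line, values as JSON. move_arm: Moves the arm, as the interface text tells. Its arguments: {"type":"object","properties":{"increments":{"type":"array"}},"required":["increments"]}

```bash
mkdir -p pics; ls; cat > h.py <<'E'
from rig import *
import numpy as np, cv2
def ray(p,xy):
    h,w=p["img"].shape[:2]; u=np.array([xy[0]*w,xy[1]*h,1])
    d=np.array(p["rotation"])@np.linalg.inv(np.array(p["mtx"]))@u
    return np.array(p["eye"]),d
def onz(p,xy,z):
    e,d=ray(p,xy); return e+d*(z-e[2])/d[2]
def save(p,n): cv2.imwrite(f"pics/{n}.png",p["img"][:,:,::-1])
def proj(p,X):
    c=np.array(p["rotation"]).T@(np.array(X)-np.array(p["eye"])); q=np.array(p["mtx"])@c; return q[:2]/q[2]
E
python3 - <<'E'
from h import *
s=read_state(); print({k:np.round(v,3).tolist() for k,v in s.items()})
try: print(grip_point_offset)
except Exception as e: print(e)
Z={"wrench":0,"wrench_neck":.021,"wrench_sleeve":.021,"press":0,"press_seat":.116,"mug":0,"spice_jar_2":0,"mill_1":0}
ims=[]
for c in("scene","top"):
    p=capture(c); ims.append(p["img"]); print(c,np.round(p["eye"],3),np.round(p["rotation"],3).tolist())
    for k,z in Z.items():
        for r in pinpoint(p,k)[:2]:
            print(k,round(r["confidence"],2),np.round(onz(p,r["xy"],z),4),np.round(np.array(r["xy"])*[560,420],1))
    save(p,c+"0")
E
```

```text
pics
{'time_s': 0.0, 'joint_positions': [-76.174, 30.278, 82.157, -0.001, 67.691, -10.229], 'qvel': [0.037, -0.056, 0.103, -0.054, 0.045, -0.057], 'tau': [0.001, -44.004, -17.659, 0.064, 0.058, -0.0], 'position': [0.255, -0.57, 0.222], 'tcp_rot': [[0.913, 0.408, -0.001], [0.408, -0.913, 0.002], [0.0, -0.002, -1.0]], 'force': [-0.03, 0.442, -0.278], 'moment': [-0.013, -0.009, 0.021], 'grasp_force': 0.0, 'opening': 1.001}
0.0187
scene [-0.062 -0.799  0.466] [[0.595, -0.341, 0.728], [-0.804, -0.276, 0.528], [0.02, -0.899, -0.438]]
wrench 0.96 [ 0.5363 -0.4023  0.    ] [295.7 272.8]
wrench 0.44 [ 0.4481 -0.4419 -0.    ] [285.5 302.1]
wrench_neck 0.73 [ 0.4756 -0.4308  0.021 ] [289.8 282.9]
wrench_sleeve 0.79 [ 0.4164 -0.4609  0.021 ] [283.8 305.3]
press 0.92 [ 0.5564 -0.2308  0.    ] [236.8 242.2]
press_seat 0.83 [ 0.5506 -0.2416  0.116 ] [237.5 195.5]
mug 0.66 [ 0.7172 -0.3195  0.    ] [310.7 227.7]
spice_jar_2 0.85 [ 0.6067 -0.5076  0.    ] [360.8 275.6]
mill_1 0.91 [ 0.677  -0.4273  0.    ] [342.4 248.6]
top [ 0.391 -0.355  0.929] [[0.023, -0.98, 0.197], [-0.999, -0.019, 0.027], [-0.023, -0.197, -0.98]]
wrench 0.97 [ 0.5404 -0.3921  0.    ] [307.3 232.9]
wrench_neck 0.89 [ 0.4667 -0.429   0.021 ] [325.2 266.8]
wrench_sleeve 0.97 [ 0.4222 -0.4552  0.021 ] [337.9 288.8]
press 0.84 [ 0.5543 -0.2389  0.    ] [236.8 225.2]
press_seat 0.94 [ 0.5566 -0.2381  0.116 ] [229.3 213.4]
mug 0.71 [ 0.7053 -0.3174  0.    ] [274.7 159.4]
mug 0.22 [ 0.426  -0.4543  0.    ] [336.4 287.3]
spice_jar_2 0.86 [ 0.6055 -0.5035  0.    ] [358.8 204.4]
mill_1 0.93 [ 0.6737 -0.4163  0.    ] [318.9 173.7]
```

View pics/top0.png

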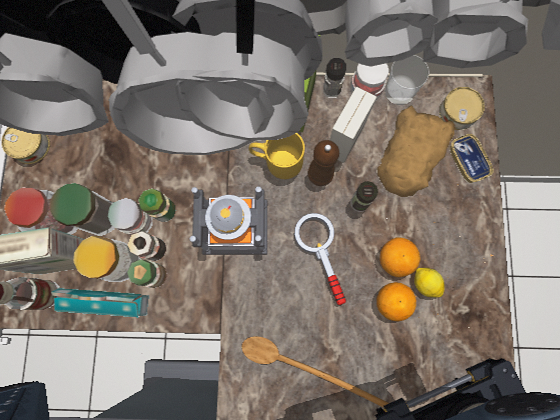

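View pics/scene0.png

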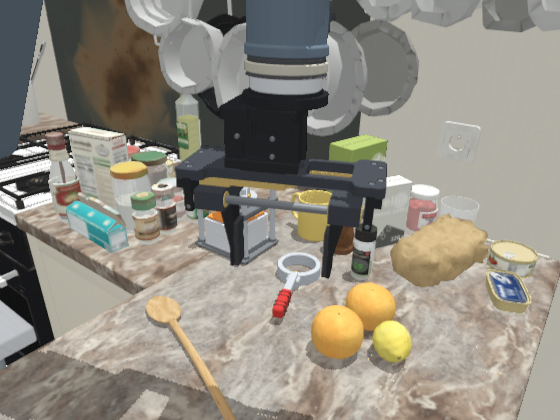

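The top view shows the ring at (314,233), the red sleeve at (338,290) and the press seat at (230,215). The scene view shows the gripper in front of the press, and it agrees with the detections. I'll set out for a point above the neck.

Call:
move_arm(increments=[[[0.72,-0.113,0],[0,0,-0.0025],0],[[0.72,-0.113,0],[0,0,-0.0025],0],[[0.72,-0.113,0],[0,0,-0.0025],0],[[0.72,-0.113,0],[0,0,-0.0025],0],[[0.72,-0.113,0],[0,0,-0.0025],0],[[0.72,-0.113,0],[0,0,-0.0025],0],[[0.72,-0.113,0.2],[0,0,-0.0025],0],[[0.72,-0.113,0.2],[0,0,-0.0025],0],[[0.72,-0.113,0.2],[0,0,-0.0025],0],[[0.72,-0.113,0.2],[0,0,-0.0025],0],[[0.72,-0.113,0.2],[0,0,-0.0025],0],[[0.72,-0.113,0.2],[0,0,-0.0025],0.2],[[0,0,0],[0,0,0],0.3]])

```text
time_s: 1.98
position: [0.473, -0.4183, 0.1853]
tcp_rot: [[0.884, 0.467, 0.0], [0.467, -0.884, 0.003], [0.001, -0.003, -1.0]]
force: [-0.6, 0.1, 0.7]
opening: 0.92
grasp_force: 0.0
```

```bash
cat >> h.py <<'E'
def todo(tgt,yaw):
    "tool-frame shift in units and turn about tool z in units, to TCP tgt with tool x at yaw (deg)"
    s=read_state(); R=np.array(s["tcp_rot"]); p=np.array(s["position"])
    y=np.deg2rad(yaw); T=np.array([[np.cos(y),np.sin(y),0],[np.sin(y),-np.cos(y),0],[0,0,-1.]])
    rv=cv2.Rodrigues(R.T@T)[0].ravel()
    print("t",round(s["time_s"],2),"pos",np.round(p,4),"yaw",round(float(np.degrees(np.arctan2(R[1,0],R[0,0]))),2),"F",np.round(s["force"],1),"open",round(s["opening"],3),"grip",round(s["grasp_force"],1))
    print("shift units",np.round(R.T@(np.array(tgt)-p)/.03,3),"turn units",np.round(np.degrees(rv)/120,4))
E
python3 - <<'E'
from h import *
todo([.475,-.428,.005],27.7)
p=capture("top")
for k,z in {"wrench":0,"wrench_neck":.021,"wrench_sleeve":.021,"press":0,"press_seat":.116}.items():
    for r in pinpoint(p,k)[:1]: print(k,round(r["confidence"],2),np.round(onz(p,r["xy"],z),4))
c=p["img"][165:305,180:350]; cv2.imwrite("pics/crop1.png",cv2.resize(c,None,fx=4,fy=4,interpolation=cv2.INTER_CUBIC)[:,:,::-1])
E
```

```text
t 1.98 pos [ 0.473  -0.4183  0.1853] yaw 27.86 F [-0.6  0.1  0.7] open 0.92 grip 0.0
shift units [-0.103  0.333  6.008] turn units [-0.0013 -0.0007  0.0013]
wrench 0.44 [ 0.5353 -0.3961  0.    ]
wrench_neck 0.74 [ 0.4733 -0.4306  0.021 ]
wrench_sleeve 0.7 [ 0.4244 -0.445   0.021 ]
press 0.81 [ 0.5488 -0.2376  0.    ]
press_seat 0.73 [ 0.5602 -0.2321  0.116 ]
```

View pics/crop1.png

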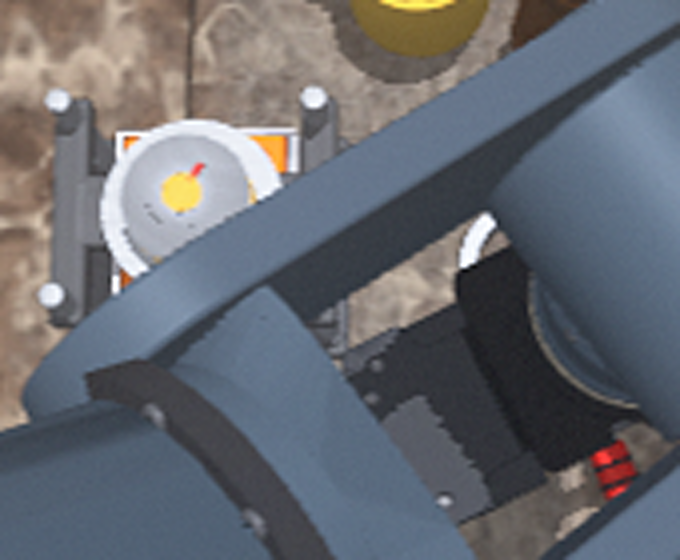

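The crop shows the post tops at image pixels (194.5,190), (192.5,239) and (258,189.5), and the white seat centred near (228,215). I'll compute the press pose from these and the first top picture.

```bash
python3 - <<'E'
from h import *
p=capture("top")
w=lambda u,v,z:onz(p,(u/560,v/420),z)
P=[w(194.5,190,.146),w(258.2,189.5,.146),w(192.5,239,.146)]
print(np.round(P,4)) # +x+y, +x-y, -x+y
d=P[0]-P[1]; e=P[0]-P[2]; print("yaw",np.degrees(np.arctan2(-d[0],d[1])),np.degrees(np.arctan2(e[1],e[0])),np.linalg.norm(d),np.linalg.norm(e),"centre",(P[1]+P[2])/2)
im=cv2.imread("pics/top0.png"); g=im.min(2).astype(int); sat=im.max(2).astype(int)-g
for name,(x0,y0,x1,y1),z in(("seat",(200,190,258,245),.116),("ring",(285,205,342,256),.024)):
    m=np.zeros(g.shape,np.uint8); m[y0:y1,x0:x1]=((g>170)&(sat<40))[y0:y1,x0:x1]
    n,l,st,_=cv2.connectedComponentsWithStats(m); k=1+np.argmax(st[1:,4]); c=max(cv2.findContours((l==k).astype(np.uint8),0,cv2.CHAIN_APPROX_NONE)[0],key=cv2.contourArea)
    W=np.array([w(a+.5,b+.5,z)[:2] for a,b in cv2.convexHull(c)[:,0]],np.float32)
    print(name,st[k],[np.round(q,4) for q in cv2.minEnclosingCircle(W)], cv2.fitEllipse(W) if len(W)>5 else"")
E
```

```text
[[ 0.5938 -0.1752  0.146 ]
 [ 0.5969 -0.2942  0.146 ]
 [ 0.5016 -0.1773  0.146 ]]
yaw 1.4643329839325057 1.2686072212125243 0.11901805744212168 0.09225872816407636 centre [ 0.54923871 -0.23572641  0.146     ]
seat [205 195  49  44 678] [array([ 0.5563, -0.2421]), np.float64(0.0525)] ((0.5537227988243103, -0.23934157192707062), (0.08836303651332855, 0.10029856860637665), 30.7583065032959)
ring [295 214  39  42 485] [array([ 0.5307, -0.407 ]), np.float64(0.0477)] ((0.5339387655258179, -0.40755507349967957), (0.08028295636177063, 0.09342380613088608), 110.99678802490234)
```

Call:
move_arm(increments=[[[-0.03,0.08,0.7],[0,0,0.0],0.3],[[-0.03,0.08,0.7],[0,0,0],0.3],[[-0.03,0.08,0.7],[0,0,0],0.3],[[-0.01,0.08,0.7],[0,0,0],0.3],[[0,0,0.7],[0,0,0],0.3],[[0,0,0.7],[0,0,0],0.3],[[0,0,0.7],[0,0,0],0.3],[[0,0,0.5],[0,0,0],0.3],[[0,0,0],[0,0,0],0.3],[[0,0,0],[0,0,0],0.3]])

```text
time_s: 3.17
position: [0.4717, -0.4318, 0.024]
tcp_rot: [[0.886, 0.463, -0.001], [0.463, -0.886, 0.001], [-0.0, -0.002, -1.0]]
force: [1.0, 0.1, 0.3]
opening: 0.7
grasp_force: 0.0
```

```bash
python3 - <<'E'
from h import *
todo([.475,-.428,.005],27.7)
p=capture("scene"); save(p,"s1")
E
```

```text
t 3.17 pos [ 0.4717 -0.4318  0.024 ] yaw 27.59 F [1.  0.1 0.3] open 0.7 grip 0.0
shift units [ 0.157 -0.059  0.634] turn units [-0.0007  0.0001 -0.0009]
```

Call:
move_arm(increments=[[[0.08,-0.02,0.32],[0,0,0.0],0.3],[[0.07,-0.02,0.31],[0,0,0],0.3],[[0,0,0],[0,0,0],0.3],[[0,0,0],[0,0,0],1],[[0,0,0],[0,0,0],1],[[0,0,0],[0,0,0],1],[[0,0,0],[0,0,0],1],[[0,0,0],[0,0,0],1],[[0,0,0],[0,0,0],1],[[0,0,0],[0,0,0],1],[[0,0,0],[0,0,0],1],[[0,0,0],[0,0,0],1]])

```text
time_s: 4.22
position: [0.476, -0.4286, 0.0058]
tcp_rot: [[0.886, 0.464, 0.0], [0.464, -0.886, -0.0], [0.0, 0.0, -1.0]]
force: [0.1, 0.8, 2.2]
opening: 0.158
grasp_force: 30.0
```

```bash
python3 - <<'E'
from h import *
todo([.475,-.428,.2],1.4)
p=capture("scene"); c=p["img"][140:340,180:420]; cv2.imwrite("pics/s2.png",cv2.resize(c,None,fx=3,fy=3,interpolation=cv2.INTER_CUBIC)[:,:,::-1])
E
```

```text
t 4.22 pos [ 0.476  -0.4286  0.0058] yaw 27.65 F [0.1 0.8 2.2] open 0.158 grip 30.0
shift units [-0.019 -0.03  -6.473] turn units [ 2.000e-04 -1.000e-04  2.187e-01]
```

View pics/s2.png

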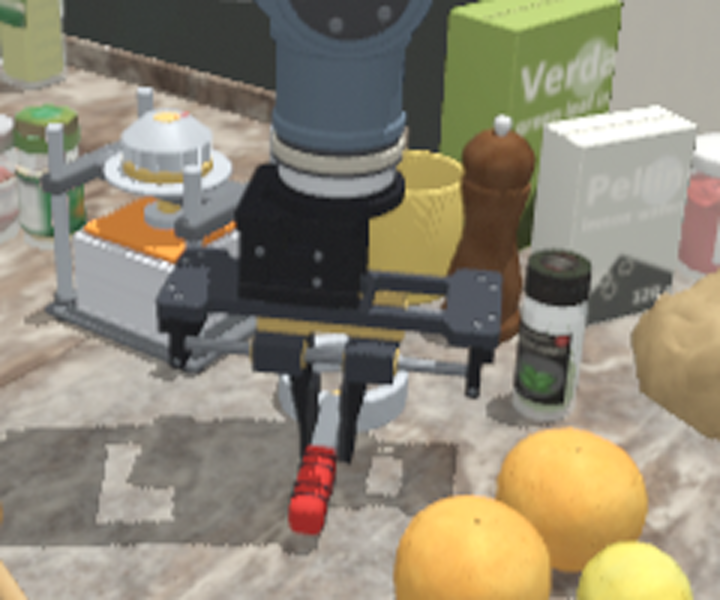

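The picture shows the fingers closed on the bare neck, just ahead of the red sleeve. The opening of 13.7 mm matches the bar. Now I'll lift.

Call:
move_arm(increments=[[[0,0,-0.15],[0,0,0.0],1],[[0,0,-0.35],[0,0,0],1],[[0,0,-0.6],[0,0,0],1],[[0,0,-0.8],[0,0,0],1],[[0,0,-0.8],[0,0,0.0],1],[[0,0,-0.8],[0,0,0.0],1],[[0,0,-0.8],[0,0,0],1],[[0,0,-0.8],[0,0,0],1],[[0,0,-0.8],[0,0,0],1],[[0,0,-0.5],[0,0,0.0],1],[[0,0,-0.2],[0,0,0],1],[[0,0,0],[0,0,0.0],1],[[0,0,0],[0,0,0],1]])

```text
time_s: 5.35
position: [0.4752, -0.4275, 0.203]
tcp_rot: [[0.886, 0.464, -0.001], [0.464, -0.886, 0.002], [-0.001, -0.002, -1.0]]
force: [-0.0, 0.5, -4.7]
opening: 0.154
grasp_force: 31.9
```

```bash
python3 - <<'E'
from h import *
s=read_state(); print(s["moment"])
# ring centre target = seat (0.5495,-0.237), grasp 72 mm behind at yaw 1.4
a=np.deg2rad(1.4); d=.072
todo([.550-d*np.cos(a),-.237-d*np.sin(a),.205],1.4)
p=capture("scene"); c=p["img"][60:310,150:450]; cv2.imwrite("pics/s3.png",cv2.resize(c,None,fx=2.4,fy=2.4,interpolation=cv2.INTER_CUBIC)[:,:,::-1])
E
```

```text
[-0.05912205  0.14055833  0.00222588]
t 5.35 pos [ 0.4752 -0.4275  0.203 ] yaw 27.66 F [-0.   0.5 -4.7] open 0.154 grip 31.9
shift units [ 3.005 -5.529 -0.058] turn units [-0.0009  0.0005  0.2189]
```

View pics/s3.png

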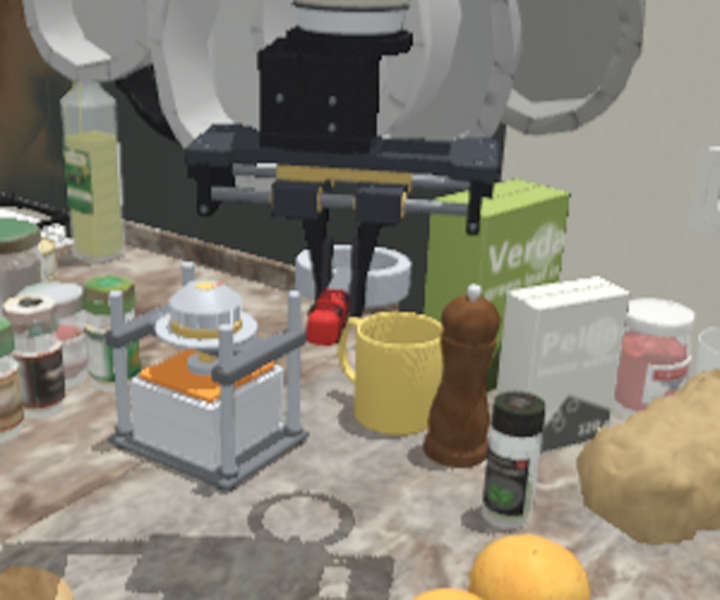

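The wrench hangs level with its ring clear, and the press is fully visible, with its seat at crop (205,325). Now I'll estimate the grasp distance.

```bash
python3 - <<'E'
from h import *
s=read_state(); t=np.array(s["position"]); R=np.array(s["tcp_rot"])
for c in("scene","top","scene"):
    p=capture(c)
    for k,z in {"wrench":.197,"wrench_sleeve":.218,"wrench_neck":.218,"press_seat":.116,"press":0}.items():
        for r in pinpoint(p,k)[:1]:
            w=onz(p,r["xy"],z); print(c,k,round(r["confidence"],2),np.round(w,4),"tool",np.round((R.T@(w-t))*1000,1)[:2])
g=cv2.cvtColor(p["img"],cv2.COLOR_RGB2HSV); m=((g[...,0]<6)|(g[...,0]>174))&(g[...,1]>170)&(g[...,2]>90)
ys,xs=np.nonzero(m[150:220,260:310]); print("red",xs.mean()+260,ys.mean()+150,xs.min()+260,xs.max()+260,ys.min()+150,ys.max()+150)
for d in (64,68,72,76): # projected ends of handle for grasp distance d
    f=lambda x,zz:proj(p,t+R@np.array([(d+x)/1000,0,0])+[0,0,zz])
    print(d,"end",f(-158,.0155),"ring top centre",f(0,.018),"far",f(42,.018),"near",f(-42,.018))
cv2.imwrite("pics/s4.png",cv2.resize(p["img"][150:220,250:340],None,fx=8,fy=8,interpolation=cv2.INTER_CUBIC)[:,:,::-1])
E
```

```text
scene wrench 0.67 [ 0.3779 -0.5265  0.197 ] tool [-132.    42.9]
scene wrench_sleeve 0.6 [ 0.4271 -0.459   0.218 ] tool [-57.1   5.9]
scene wrench_neck 0.59 [ 0.4742 -0.4284  0.218 ] tool [-1.2  0.6]
scene press_seat 0.97 [ 0.5521 -0.2375  0.116 ] tool [ 156.5 -131.9]
scene press 0.69 [ 0.549 -0.233  0.   ] tool [ 155.9 -136.9]
top wrench 0.23 [ 0.6173 -0.4044  0.197 ] tool [136.8  45.8]
top wrench_sleeve 0.54 [ 0.4272 -0.452   0.218 ] tool [-53.7  -0.3]
top press_seat 0.61 [ 0.5545 -0.2292  0.116 ] tool [ 162.5 -138.2]
top press 0.78 [ 0.5508 -0.2388  0.    ] tool [ 154.8 -131. ]
scene wrench 0.91 [ 0.5143 -0.4056  0.197 ] tool [44.9 -0.9]
scene wrench_sleeve 0.69 [ 0.429  -0.4608  0.218 ] tool [-56.3   8.4]
scene wrench_neck 0.65 [ 0.4797 -0.4214  0.218 ] tool [ 6.9 -3. ]
scene press_seat 0.58 [ 0.5598 -0.2334  0.116 ] tool [ 165.3 -132. ]
scene press 0.84 [ 0.5474 -0.2353  0.    ] tool [ 153.5 -135.7]
red 286.02928870292885 192.38912133891213 279 295 181 202
64 end [282.32593185 203.24859672] ring top centre [296.27087463 165.62200276] far [299.13463035 158.20868834] near [293.10771041 173.81038656]
68 end [282.75588987 202.12675544] ring top centre [296.5558144  164.88438815] far [299.39329509 157.53909107] near [293.42314192 172.99383893]
72 end [283.18091058 201.01779654] ring top centre [296.83808317 164.15368785] far [299.64964887 156.8754761 ] near [293.73546357 172.18534169]
76 end [283.60107853 199.92149939] ring top centre [297.11771833 163.4298051 ] far [299.90372252 156.21776364] near [294.04472112 171.38477637]
```

View pics/s4.png

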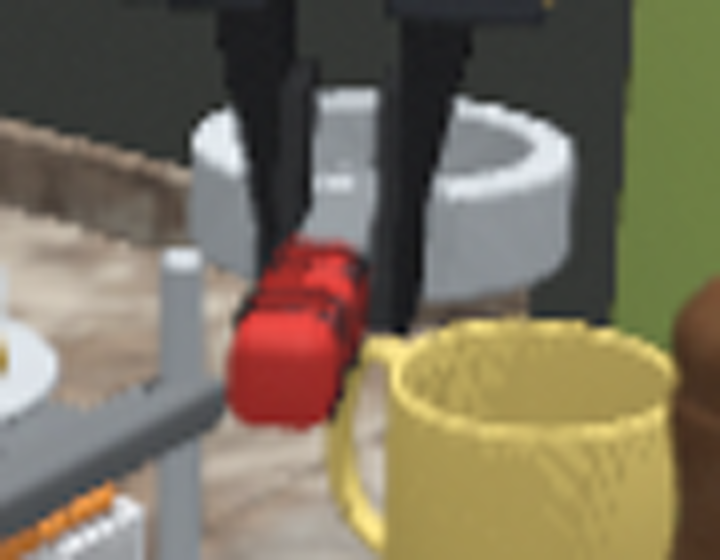

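Call:
move_arm(increments=[[[0.1,-0.18,0],[0,0,0.0],1],[[0.2,-0.36,0],[0,0,0],1],[[0.307,-0.55,0],[0,0,0],1],[[0.307,-0.55,0],[0,0,0],1],[[0.307,-0.55,0],[0,0,0],1],[[0.307,-0.55,0],[0,0,0],1],[[0.307,-0.55,0],[0,0,0],1],[[0.307,-0.55,0],[0,0,0],1],[[0.307,-0.55,0],[0,0,0],1],[[0.307,-0.55,0],[0,0,0],1],[[0.2,-0.36,0],[0,0,0],1],[[0.114,-0.2,0],[0,0,0.02],1],[[0,0,0],[0,0,0.04],1],[[0,0,0],[0,0,0.04],1],[[0,0,0],[0,0,0.04],1],[[0,0,0],[0,0,0.04],1],[[0,0,0],[0,0,0.039],1],[[0,0,0],[0,0.0375,0],1],[[0,0,0],[0,0,0],1],[[0,0,0],[0,0,0],1]])

```text
time_s: 7.97
position: [0.4796, -0.2387, 0.2037]
tcp_rot: [[0.997, 0.023, 0.076], [0.023, -1.0, 0.003], [0.076, -0.001, -0.997]]
force: [0.4, 0.1, -3.9]
opening: 0.158
grasp_force: 32.1
```

```bash
python3 - <<'E'
from h import *
todo([.480,-.238,.18],1.4)
print(np.round(read_state()["tcp_rot"],3).tolist())
p=capture("scene"); c=p["img"][120:240,180:340]; cv2.imwrite("pics/s5.png",cv2.resize(c,None,fx=5,fy=5,interpolation=cv2.INTER_CUBIC)[:,:,::-1])
E
```

```text
t 7.97 pos [ 0.4796 -0.2387  0.2037] yaw 1.34 F [ 0.4  0.1 -3.9] open 0.158 grip 32.1
shift units [-0.046 -0.021  0.788] turn units [-0.0005 -0.0363 -0.0005]
[[0.997, 0.023, 0.076], [0.023, -1.0, 0.003], [0.076, -0.001, -0.997]]
```

View pics/s5.png

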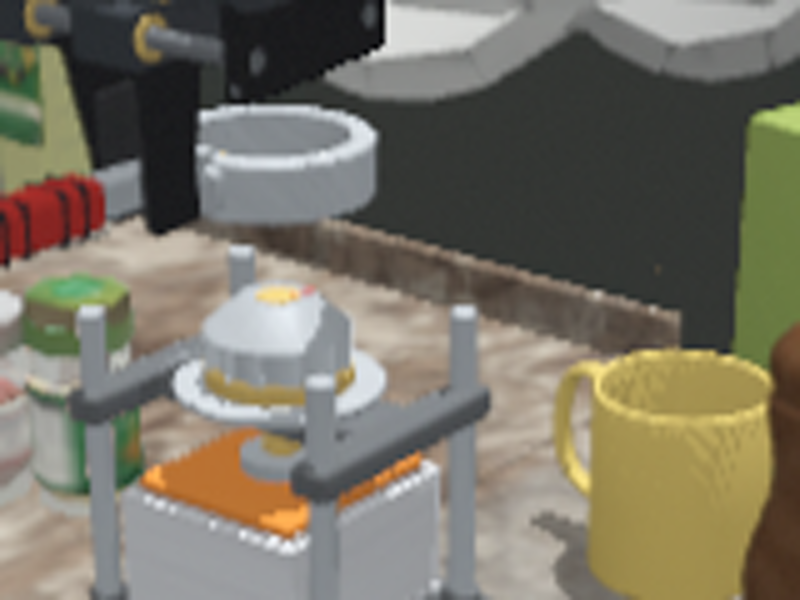

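The picture shows the ring (right edge at crop (377,160), rim top at y≈105) hovering above the wheel. The seat ellipse spans x 173–387, the cap is at (278,295), and the post tops are at (92,312), (241,252), (463,313) and (320,382). I'll fit both in this one camera.

```bash
python3 - <<'E'
from h import *
from scipy.optimize import least_squares
p=capture("scene"); px=lambda u,v:np.array([180+u/5-.4,120+v/5-.4])
th=np.linspace(0,2*np.pi,181)
def circ(cx,cy,z,r,sx=0): return np.array([proj(p,[cx+r*np.cos(t),cy+r*np.sin(t),z+sx*r*np.cos(t)]) for t in th])
posts={(46,60):(241,250),(-46,60):(92,310),(46,-60):(463,310),(-46,-60):(320,379)}
def res(q):
    x,y,a=q; c,s=np.cos(a),np.sin(a); o=[]
    for (i,j),uv in posts.items(): o+=list(proj(p,[x+(c*i-s*j)/1e3,y+(s*i+c*j)/1e3,.146])-px(*uv))
    return o
def res2(q):
    E=circ(q[0],q[1],.116,.044); return [E[:,0].min()-px(173,0)[0],E[:,0].max()-px(387,0)[0],E[:,1].max()-px(0,421)[1]]
f=least_squares(res,[.55,-.237,0],x_scale=.01); print("press",f.x[:2],np.degrees(f.x[2]),np.round(f.fun,1))
g=least_squares(res2,[.55,-.237],x_scale=.01); print("seat",g.x,np.round(g.fun,2))
print("tip",onz(p,px(278,295)/[560,420],.152))
def res3(q): # ring: top-face right, far edge (min row), bottom-face max row
    T=circ(q[0],q[1],q[2]+.024,.042); B=circ(q[0],q[1],q[2],.042)
    return [T[:,0].max()-px(378,0)[0],T[:,1].min()-px(0,104)[1],B[:,1].max()-px(0,222)[1]]
r=least_squares(res3,[.55,-.237,.197],x_scale=.01); print("ring",r.x,np.round(r.fun,2))
print(onz(p,px(101,200)/[560,420],.218),"sleeve front end: 96mm from ring")
E
```

```text
press [ 0.54952564 -0.23736067] 1.6253279798695461 [ 0.  -0.2 -0.4 -0.2  0.2  0.   0.1  0.2]
seat [ 0.54999934 -0.23728011] [-0.08  0.09 -0.02]
tip [ 0.55025694 -0.23694288  0.152     ]
ring [ 0.57728017 -0.21298096  0.18500627] [ 0. -0. -0.]
[ 0.45259314 -0.24245668  0.218     ] sleeve front end: 96mm from ring
```

```bash
python3 - <<'E'
from h import *
from scipy.optimize import least_squares
p=capture("scene"); px=lambda u,v:np.array([180+u/5-.4,120+v/5-.4]); t=np.array(read_state()["position"])
th=np.linspace(0,2*np.pi,181)
def circ(c,z,r): return np.array([proj(p,[c[0]+r*np.cos(a),c[1]+r*np.sin(a),z]) for a in th])
for dy in (-.003,0,.003):
  def res3(q):
    c=[t[0]+q[0],t[1]+q[0]*.025+dy]
    T=circ(c,q[1]+.024,.042); B=circ(c,q[1],.042)
    return [T[:,0].max()-px(378,0)[0],T[:,1].min()-px(0,104)[1],B[:,1].max()-px(0,222)[1]]
  r=least_squares(res3,[.07,.197],x_scale=.01); print(dy,"d,z",r.x,"centre",t[0]+r.x[0],t[1]+r.x[0]*.025+dy,np.round(r.fun,2))
for k in ("wrench","wrench_neck","wrench_sleeve"):
    for q in pinpoint(p,k)[:1]: print(k,q["confidence"],onz(p,q["xy"],.197 if k=="wrench" else .218))
E
```

```text
-0.003 d,z [0.0624707  0.19872009] centre 0.5437225693783428 -0.24101364640146272 [ 0.05 -0.64  0.61]
0 d,z [0.06617196 0.19720696] centre 0.547423830621872 -0.2379211148703745 [ 0.04 -0.57  0.54]
0.003 d,z [0.06987343 0.19569389] centre 0.5511252969042078 -0.2348285782133161 [ 0.04 -0.5   0.47]
wrench 0.75 [ 0.54012409 -0.2469238   0.197     ]
wrench_neck 0.71 [ 0.48119809 -0.21957225  0.218     ]
wrench_sleeve 0.59 [ 0.43040369 -0.23673466  0.218     ]
```

Call:
move_arm(increments=[[[0.03,-0.02,0.2],[0,0,0.0],1],[[-0.023,0,0.3],[0,0,0],1],[[-0.023,0,0.3],[0,0,0],1],[[-0.023,0,0.3],[0,0,0],1],[[-0.019,0,0.25],[0,0,0],1],[[-0.008,0,0.1],[0,0,0],1],[[-0.008,0,0.1],[0,0,0],1],[[-0.008,0,0.1],[0,0,0],1],[[0,0,0],[0,0,0],1],[[0,0,0],[0,0,0],1]])

```text
time_s: 9.1
position: [0.4824, -0.239, 0.1542]
tcp_rot: [[0.997, 0.024, 0.079], [0.024, -1.0, 0.002], [0.079, 0.0, -0.997]]
force: [-0.4, -0.9, -3.7]
opening: 0.158
grasp_force: 32.1
```

```bash
python3 - <<'E'
from h import *
todo([.4813,-.238,.1227],1.4); print(read_state()["moment"])
p=capture("scene"); c=p["img"][120:240,180:340]; cv2.imwrite("pics/s6.png",cv2.resize(c,None,fx=5,fy=5,interpolation=cv2.INTER_CUBIC)[:,:,::-1])
E
```

```text
t 9.1 pos [ 0.4824 -0.239   0.1542] yaw 1.37 F [-0.4 -0.9 -3.7] open 0.158 grip 32.1
shift units [-0.118 -0.033  1.043] turn units [ 0.0001 -0.0376 -0.0002]
[0.00742302 0.30897001 0.00107475]
```

View pics/s6.png

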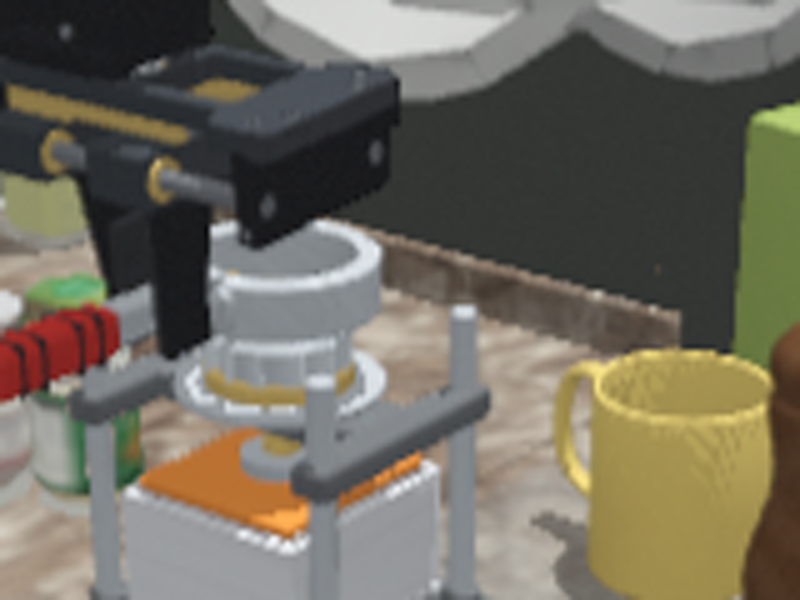

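The ring now sits over the cone (right edge at crop x 383 against the seat's 387, so centred). I'll continue down gently.

Call:
move_arm(increments=[[[-0.008,0,0.1],[0,0,0],1],[[-0.008,0,0.1],[0,0,0],1],[[-0.008,0,0.1],[0,0,0],1],[[-0.008,0,0.1],[0,0,0],1],[[0,0,0],[0,0,0],1]])

```text
time_s: 9.57
position: [0.4826, -0.2384, 0.1415]
tcp_rot: [[0.997, 0.024, 0.079], [0.024, -1.0, 0.003], [0.079, -0.001, -0.997]]
force: [2.1, 1.3, -4.9]
opening: 0.157
grasp_force: 31.4
```

```bash
python3 - <<'E'
from h import *
todo([.4815,-.2385,.1227],1.4); print(read_state()["moment"])
E
```

```text
t 9.57 pos [ 0.4826 -0.2384  0.1415] yaw 1.36 F [ 2.1  1.3 -4.9] open 0.157 grip 31.4
shift units [-0.085  0.003  0.623] turn units [-0.0004 -0.0377 -0.0004]
[ 0.31952884 -0.15578584  0.1516342 ]
```

Call:
move_arm(increments=[[[-0.008,0,0.1],[0,0,0],1],[[-0.008,0,0.1],[0,0,0],1],[[-0.008,0,0.1],[0,0,0],1],[[-0.008,0,0.1],[0,0,0],1],[[0,0,0],[0,0,0],1]])

```text
time_s: 9.98
position: [0.4825, -0.2385, 0.1294]
tcp_rot: [[0.997, 0.024, 0.079], [0.024, -1.0, 0.003], [0.079, -0.001, -0.997]]
force: [3.7, 3.6, -3.4]
opening: 0.161
grasp_force: 31.1
```

```bash
python3 - <<'E'
from h import *
todo([.4815,-.2385,.1227],1.4); print(read_state()["moment"])
E
```

```text
t 9.98 pos [ 0.4825 -0.2385  0.1294] yaw 1.36 F [ 3.7  3.6 -3.4] open 0.161 grip 31.1
shift units [-0.052 -0.002  0.221] turn units [-0.0003 -0.0377 -0.0003]
[ 0.53645291 -0.46184487  0.24963611]
```

Call:
move_arm(increments=[[[-0.008,0,0.1],[0,0,0],1],[[-0.004,0,0.06],[0,0,0],1],[[-0.004,0,0.05],[0,0,0],1],[[0,0,0],[0,0,0],1]])

```text
time_s: 10.32
position: [0.4828, -0.2388, 0.1235]
tcp_rot: [[0.997, 0.024, 0.079], [0.024, -1.0, 0.002], [0.079, -0.0, -0.997]]
force: [4.5, 3.3, -3.1]
opening: 0.16
grasp_force: 30.8
```

```bash
python3 - <<'E'
from h import *
todo([.4815,-.2385,.1227],1.4); print(read_state()["moment"])
p=capture("scene"); c=p["img"][120:240,180:340]; cv2.imwrite("pics/s7.png",cv2.resize(c,None,fx=5,fy=5,interpolation=cv2.INTER_CUBIC)[:,:,::-1])
E
```

```text
t 10.32 pos [ 0.4828 -0.2388  0.1235] yaw 1.37 F [ 4.5  3.3 -3.1] open 0.16 grip 30.8
shift units [-0.046 -0.011  0.023] turn units [ 0.     -0.038  -0.0002]
[ 0.7365258  -0.57366395  0.34035649]
```

View pics/s7.png

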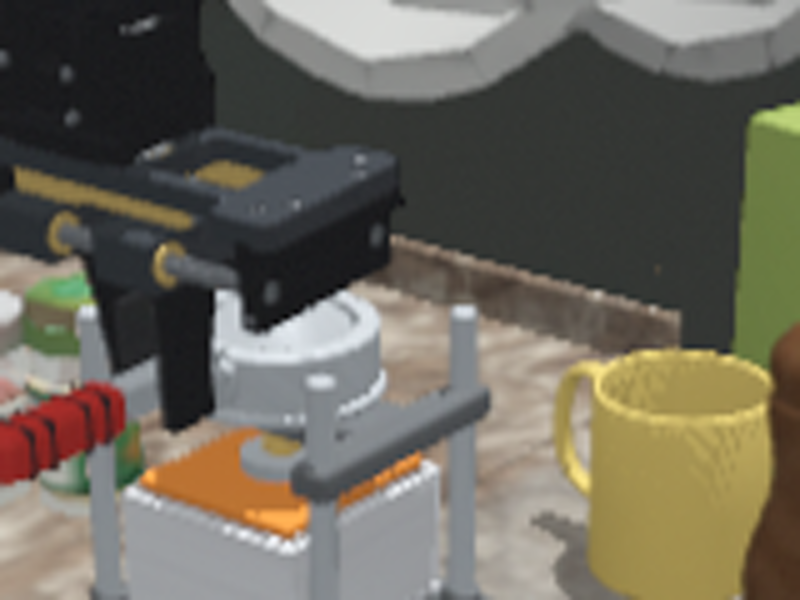

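The ring is practically on the seat. I'll go 1–2 mm further, then release and rise.

Call:
move_arm(increments=[[[-0.004,0,0.05],[0,0,0],1],[[0,0,0.03],[0,0,0],1],[[0,0,0],[0,0,0],1],[[0,0,0],[0,0,0],0.6],[[0,0,0],[0,0,0],0.6],[[0,0,0],[0,0,0],0.6],[[0,0,0],[0,0,0],0.6],[[0,0,0],[0,0,0],0.6],[[0.01,0,-0.3],[0,0,0],0.6],[[0.04,0,-0.5],[0,0,0],0.6],[[0.04,0,-0.6],[0,0,0],0.6],[[0,0,-0.3],[0,-0.038,0],0.6],[[0,0,0],[0,0,0],0.6],[[0,0,0],[0,0,0],0.6]])

```text
time_s: 11.53
position: [0.4822, -0.2393, 0.1732]
tcp_rot: [[1.0, 0.025, 0.002], [0.025, -1.0, -0.002], [0.002, 0.002, -1.0]]
force: [-0.7, 0.4, -1.1]
opening: 0.398
grasp_force: 0.0
```

```bash
python3 - <<'E'
from h import *
todo([.4228,-.2400,.1185],1.4)
p=capture("scene"); c=p["img"][120:240,160:320]; cv2.imwrite("pics/s8.png",cv2.resize(c,None,fx=5,fy=5,interpolation=cv2.INTER_CUBIC)[:,:,::-1])
for k in ("wrench","wrench_neck","wrench_sleeve"):
    for q in pinpoint(p,k)[:1]: print(k,q["confidence"],onz(p,q["xy"],.116 if k=="wrench" else .137))
E
```

```text
t 11.53 pos [ 0.4822 -0.2393  0.1732] yaw 1.45 F [-0.7  0.4 -1.1] open 0.398 grip 0.0
shift units [-1.985 -0.03   1.82 ] turn units [ 0.0008 -0.0011  0.0004]
wrench 0.96 [ 0.54487424 -0.24189474  0.116     ]
wrench_neck 0.63 [ 0.47271028 -0.23766146  0.137     ]
wrench_sleeve 0.92 [ 0.42752181 -0.25388378  0.137     ]
```

View pics/s8.png

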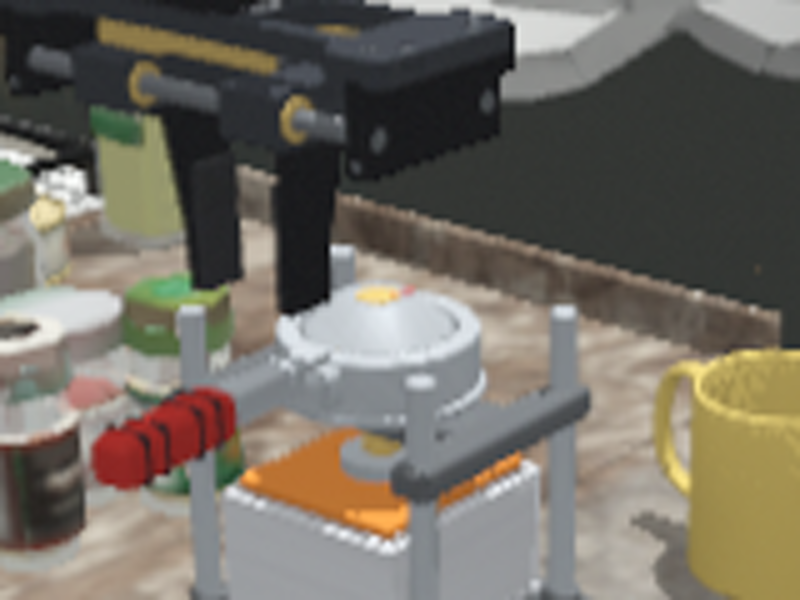

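The cone now stands through the ring, which is seated, and the wrench is free. The sleeve runs from crop (95,455) to (235,410). I'll check the handle's yaw from these.

```bash
python3 - <<'E'
from h import *
p=capture("scene"); px=lambda u,v:np.array([160+u/5-.4,120+v/5-.4])
for yaw in (-4,0,4,8):
    a=np.deg2rad(yaw); f=lambda r,z:(proj(p,[.5498-r*np.cos(a),-.2373-r*np.sin(a),z])-[160,120]+.4)*5
    print(yaw,"end centre",f(.158,.137),"end top",f(.158,.147),"front top",f(.096,.147),"front bottom",f(.096,.127))
g=cv2.cvtColor(p["img"],cv2.COLOR_RGB2HSV)[120:240,160:320]; m=((g[...,0]<6)|(g[...,0]>174))&(g[...,1]>150)&(g[...,2]>60)
n,l,st,ce=cv2.connectedComponentsWithStats(m.astype(np.uint8)); k=1+np.argmax(st[1:,4]); print("red centroid",ce[k]*5+2,"box",st[k][:4]*5)
E
```

```text
-4 end centre [ 59.62908245 448.7037629 ] end top [ 57.08143937 423.17004355] front top [193.31804575 373.92239935] front bottom [196.67421307 422.59613496]
0 end centre [ 79.58946603 457.25346883] end top [ 77.13562519 431.56573737] front top [205.44712808 378.51569186] front bottom [208.68893167 427.35992326]
4 end centre [101.54037937 465.21576256] end top [ 99.19503342 439.387181  ] front top [218.60012334 382.76957918] front bottom [221.71424823 431.76908613]
8 end centre [125.3675134  472.52065864] end top [123.14485348 446.56551021] front top [232.708309   386.65345479] front bottom [235.68211507 435.79197505]
red centroid [162.92833876 438.04234528] box [ 95 390 140 100]
```

Call:
move_arm(increments=[[[-0.3,0.03,0],[0,0,0],0.5],[[-0.5,0.05,0],[0,0,0],0.5],[[-0.5,0.05,0],[0,0,-0.01],0.5],[[-0.4,0.05,0],[0,0,-0.01],0.5],[[-0.27,0.02,0.1],[0,0,-0.0055],0.5],[[0,0,0.3],[0,0,0],0.5],[[0,0,0.4],[0,0,0],0.5],[[0,0,0.4],[0,0,0],0.5],[[0,0,0.4],[0,0,0],0.5],[[0,0,0.22],[0,0,0],0.5],[[0,0,0],[0,0,0],0.5],[[0,0,0],[0,0,0],0.5]])

```text
time_s: 12.78
position: [0.4221, -0.2467, 0.1172]
tcp_rot: [[0.997, 0.077, -0.002], [0.077, -0.997, 0.001], [-0.002, -0.001, -1.0]]
force: [0.2, -0.9, -0.4]
opening: 0.504
grasp_force: 0.0
```

```bash
python3 - <<'E'
from h import *
todo([.4232,-.2468,.1183],4.5)
E
```

```text
t 12.78 pos [ 0.4221 -0.2467  0.1172] yaw 4.43 F [ 0.2 -0.9 -0.4] open 0.504 grip 0.0
shift units [ 0.037  0.006 -0.036] turn units [-0.0005  0.0008 -0.0006]
```

Call:
move_arm(increments=[[[0.03,0,-0.02],[0,0,0],1],[[0,0,0],[0,0,0],1],[[0,0,0],[0,0,0],1],[[0,0,0],[0,0,0],1],[[0,0,0],[0,0,0],1],[[0,0,0],[0,0,0],1],[[0,0,0],[0,0,0],1],[[0,0,0],[0,0,0],1]])

```text
time_s: 13.45
position: [0.4231, -0.2469, 0.1186]
tcp_rot: [[0.997, 0.077, -0.001], [0.077, -0.997, -0.0], [-0.001, 0.0, -1.0]]
force: [-0.2, 0.4, 1.0]
opening: 0.216
grasp_force: 30.0
```

```bash
cat >> h.py <<'E'
C=np.array([.5498,-.2373])
def swing():
    s=read_state(); p=np.array(s["position"]); R=np.array(s["tcp_rot"]); v=C-p[:2]
    F=np.array(s["force"]); u=v/np.linalg.norm(v); tang=np.array([-u[1],u[0]])
    print("t %.2f r %.1f mm bearing %.1f yaw %.1f z %.4f"%(s["time_s"],np.linalg.norm(v)*1e3,np.degrees(np.arctan2(v[1],v[0])),np.degrees(np.arctan2(R[1,0],R[0,0])),p[2]),"F rad %.1f tan %.1f z %.1f"%(F[:2]@u,F[:2]@tang,F[2]),"M",np.round(s["moment"],2),"open %.3f grip %.1f"%(s["opening"],s["grasp_force"]))
E
python3 -c "
from h import *
swing()"
```

```text
t 13.45 r 127.0 mm bearing 4.3 yaw 4.4 z 0.1186 F rad -0.1 tan 0.4 z 1.0 M [ 0.13 -0.08  0.09] open 0.216 grip 30.0
```

Call:
move_arm(increments=[[[0.016,0.369,0],[0,0,-0.0417],1],[[0.016,0.369,0],[0,0,-0.0417],1],[[0.016,0.369,0],[0,0,-0.0417],1],[[0.016,0.369,0],[0,0,-0.0417],1],[[0.016,0.369,0],[0,0,-0.0417],1],[[0.016,0.369,0],[0,0,-0.0417],1],[[0,0,0],[0,0,0],1],[[0,0,0],[0,0,0],1]])

```text
time_s: 14.12
position: [0.4453, -0.3088, 0.1183]
tcp_rot: [[0.826, 0.563, -0.0], [0.563, -0.826, 0.0], [-0.0, -0.0, -1.0]]
force: [2.5, -1.0, 0.4]
opening: 0.213
grasp_force: 30.0
```

```bash
python3 -c "
from h import *
swing()"
```

```text
t 14.12 r 126.6 mm bearing 34.4 yaw 34.3 z 0.1183 F rad 1.5 tan -2.2 z 0.4 M [ 0.09 -0.46 -0.04] open 0.213 grip 30.0
```

Call:
move_arm(increments=[[[0.016,-0.369,0],[0,0,0.0417],1],[[0.016,-0.369,0],[0,0,0.0417],1],[[0.016,-0.369,0],[0,0,0.0417],1],[[0.016,-0.369,0],[0,0,0.0417],1],[[0.016,-0.369,0],[0,0,0.0417],1],[[0.016,-0.369,0],[0,0,0.0417],1],[[0.016,-0.369,0],[0,0,0.0417],1]])

```text
time_s: 14.7
position: [0.4229, -0.2363, 0.1188]
tcp_rot: [[1.0, -0.015, 0.001], [-0.015, -1.0, -0.003], [0.001, 0.003, -1.0]]
force: [1.5, -3.1, -0.2]
opening: 0.213
grasp_force: 30.1
```

```bash
python3 -c "
from h import *
swing()"
```

```text
t 14.70 r 126.9 mm bearing -0.4 yaw -0.8 z 0.1188 F rad 1.5 tan -3.1 z -0.2 M [-0.3  -0.27  0.3 ] open 0.213 grip 30.1
```

Call:
move_arm(increments=[[[0.016,-0.369,0],[0,0,0.0417],1],[[0.016,-0.369,0],[0,0,0.0417],1],[[0.016,-0.369,0],[0,0,0.0417],1],[[0.016,-0.369,0],[0,0,0.0417],1],[[0.016,-0.369,0],[0,0,0.0417],1],[[0.016,-0.369,0],[0,0,0.0417],1],[[0,0,0],[0,0,0],1],[[0,0,0],[0,0,0],1]])

```text
time_s: 15.37
position: [0.44, -0.1722, 0.1186]
tcp_rot: [[0.862, -0.507, -0.001], [-0.507, -0.862, -0.001], [-0.001, 0.001, -1.0]]
force: [0.5, -1.2, 2.2]
opening: 0.218
grasp_force: 30.0
```

```bash
python3 -c "
from h import *
swing()
p=capture('scene'); save(p,'lid1')"
```

```text
t 15.37 r 127.7 mm bearing -30.6 yaw -30.5 z 0.1186 F rad 1.0 tan -0.8 z 2.2 M [ 0.   -0.09  0.13] open 0.218 grip 30.0
```

Call:
move_arm(increments=[[[0.016,0.369,0],[0,0,-0.0417],1],[[0.016,0.369,0],[0,0,-0.0417],1],[[0.016,0.369,0],[0,0,-0.0417],1],[[0.016,0.369,0],[0,0,-0.0417],1],[[0.016,0.369,0],[0,0,-0.0417],1],[[0.016,0.369,0],[0,0,-0.0417],1],[[0.016,0.369,0],[0,0,-0.0417],1],[[0.016,0.369,0],[0,0,-0.0417],1],[[0.016,0.369,0],[0,0,-0.0417],1],[[0.016,0.369,0],[0,0,-0.0417],1],[[0.016,0.369,0],[0,0,-0.0417],1],[[0.016,0.369,0],[0,0,-0.0417],1],[[0.016,0.369,0],[0,0,-0.0417],1],[[0,0,0],[0,0,0],1],[[0,0,0],[0,0,0],1]])

```text
time_s: 16.67
position: [0.4451, -0.3087, 0.1182]
tcp_rot: [[0.826, 0.564, 0.0], [0.564, -0.826, 0.001], [0.001, -0.001, -1.0]]
force: [3.2, 2.6, 0.7]
opening: 0.216
grasp_force: 30.0
```

```bash
python3 -c "
from h import *
swing()"
```

```text
t 16.67 r 126.8 mm bearing 34.3 yaw 34.3 z 0.1182 F rad 4.1 tan 0.4 z 0.7 M [ 0.36 -0.76  0.  ] open 0.216 grip 30.0
```

Call:
move_arm(increments=[[[0.016,-0.369,0],[0,0,0.0417],1],[[0.016,-0.369,0],[0,0,0.0417],1],[[0.016,-0.369,0],[0,0,0.0417],1],[[0.016,-0.369,0],[0,0,0.0417],1],[[0.016,-0.369,0],[0,0,0.0417],1],[[0.016,-0.369,0],[0,0,0.0417],1],[[0.016,-0.369,0],[0,0,0.0417],1]])

```text
time_s: 17.25
position: [0.4228, -0.2367, 0.1188]
tcp_rot: [[1.0, -0.013, 0.001], [-0.013, -1.0, -0.003], [0.001, 0.003, -1.0]]
force: [3.1, -1.6, -2.1]
opening: 0.213
grasp_force: 30.1
```

```bash
python3 -c "
from h import *
swing()"
```

```text
t 17.25 r 127.0 mm bearing -0.3 yaw -0.8 z 0.1188 F rad 3.1 tan -1.6 z -2.1 M [-0.23 -0.56  0.42] open 0.213 grip 30.1
```

Call:
move_arm(increments=[[[0.016,-0.369,0],[0,0,0.0417],1],[[0.016,-0.369,0],[0,0,0.0417],1],[[0.016,-0.369,0],[0,0,0.0417],1]])

```text
time_s: 17.5
position: [0.4269, -0.2037, 0.1187]
tcp_rot: [[0.962, -0.271, -0.001], [-0.271, -0.962, -0.003], [0.0, 0.003, -1.0]]
force: [2.3, -2.2, 0.4]
opening: 0.213
grasp_force: 30.2
```

```bash
python3 -c "
from h import *
swing()
p=capture('scene'); a=cv2.imread('pics/s8.png'); b=cv2.imread('pics/lid1.png')[:,:,::-1]
c=[cv2.resize(i[170:250,180:290],None,fx=3.5,fy=3.5,interpolation=cv2.INTER_CUBIC)[:,:,::-1] for i in (b,p['img'])]
cv2.imwrite('pics/lid2.png',np.hstack(c))"
```

```text
t 17.50 r 127.4 mm bearing -15.3 yaw -15.7 z 0.1187 F rad 2.7 tan -1.5 z 0.4 M [-0.26 -0.23  0.42] open 0.213 grip 30.2
```

View pics/lid2.png

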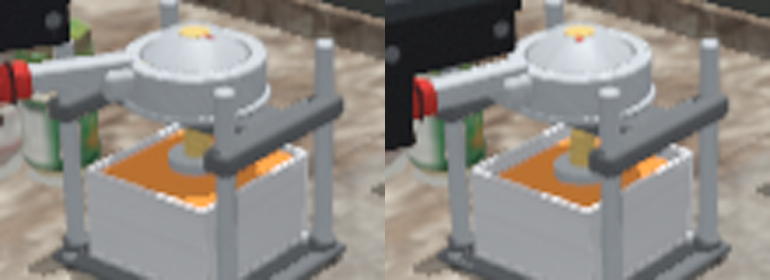

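The lid is going down: it now lies below the rim, and the red mark on the wheel has turned clockwise. That was my 11th picture and the limit is 10, so I will view no more and go by force and computed measurements.

Call:
move_arm(increments=[[[0.016,-0.369,0],[0,0,0.0417],1],[[0.016,-0.369,0],[0,0,0.0417],1],[[0.016,-0.369,0],[0,0,0.0417],1],[[0,0,0],[0,0,0],1]])

```text
time_s: 17.88
position: [0.439, -0.1744, 0.1186]
tcp_rot: [[0.863, -0.505, -0.004], [-0.505, -0.863, -0.006], [-0.0, 0.007, -1.0]]
force: [-6.1, -9.9, 0.8]
opening: 0.218
grasp_force: 30.1
```

```bash
python3 -c "
from h import *
swing()"
```

```text
t 17.88 r 127.4 mm bearing -29.6 yaw -30.3 z 0.1186 F rad -0.4 tan -11.6 z 0.8 M [-1.35  0.69  0.32] open 0.218 grip 30.1
```

Call:
move_arm(increments=[[[0.016,0.369,0],[0,0,-0.0417],1],[[0.016,0.369,0],[0,0,-0.0417],1],[[0.016,0.369,0],[0,0,-0.0417],1],[[0.016,0.369,0],[0,0,-0.0417],1],[[0.016,0.369,0],[0,0,-0.0417],1],[[0.016,0.369,0],[0,0,-0.0417],1],[[0.016,0.369,0],[0,0,-0.0417],1],[[0.016,0.369,0],[0,0,-0.0417],1],[[0.016,0.369,0],[0,0,-0.0417],1],[[0.016,0.369,0],[0,0,-0.0417],1],[[0.016,0.369,0],[0,0,-0.0417],1],[[0.016,0.369,0],[0,0,-0.0417],1],[[0.016,0.369,0],[0,0,-0.0417],1],[[0,0,0],[0,0,0],1],[[0,0,0],[0,0,0],1]])

```text
time_s: 19.13
position: [0.4453, -0.309, 0.1183]
tcp_rot: [[0.825, 0.566, 0.001], [0.566, -0.825, 0.001], [0.001, -0.0, -1.0]]
force: [3.9, 1.4, 0.2]
opening: 0.213
grasp_force: 30.0
```

```bash
python3 -c "
from h import *
swing()"
```

```text
t 19.13 r 126.7 mm bearing 34.4 yaw 34.4 z 0.1183 F rad 4.0 tan -1.1 z 0.2 M [ 0.27 -0.84 -0.09] open 0.213 grip 30.0
```

Call:
move_arm(increments=[[[0.004,-0.185,0],[0,0,0.0208],1],[[0.004,-0.185,0],[0,0,0.0208],1],[[0,0,0],[0,0,0],1]])

```text
time_s: 19.38
position: [0.4387, -0.2983, 0.1183]
tcp_rot: [[0.872, 0.49, 0.0], [0.49, -0.872, 0.001], [0.001, -0.001, -1.0]]
force: [4.4, 0.9, -0.9]
opening: 0.21
grasp_force: 30.0
```

```bash
python3 -c "
from h import *
swing()"
```

```text
t 19.38 r 126.8 mm bearing 28.8 yaw 29.3 z 0.1183 F rad 4.2 tan -1.3 z -0.9 M [ 0.17 -0.79 -0.26] open 0.210 grip 30.0
```

Call:
move_arm(increments=[[[0.004,-0.148,0],[0,0,0.0167],1],[[0,0,0],[0,0,0],1]])

```text
time_s: 19.55
position: [0.4367, -0.2947, 0.1184]
tcp_rot: [[0.888, 0.46, 0.0], [0.46, -0.888, 0.001], [0.001, -0.001, -1.0]]
force: [3.8, 1.6, 0.8]
opening: 0.209
grasp_force: 30.0
```

```bash
python3 -c "
from h import *
swing()"
```

```text
t 19.55 r 126.8 mm bearing 26.9 yaw 27.4 z 0.1184 F rad 4.1 tan -0.3 z 0.8 M [ 0.22 -0.78 -0.16] open 0.209 grip 30.0
```

Call:
move_arm(increments=[[[0.004,-0.185,0],[0,0,0.0208],1],[[0.004,-0.185,0],[0,0,0.0208],1],[[0,0,0],[0,0,0],1]])

```text
time_s: 19.8
position: [0.432, -0.2846, 0.1184]
tcp_rot: [[0.925, 0.381, 0.0], [0.381, -0.925, 0.001], [0.0, -0.001, -1.0]]
force: [3.4, 1.8, -0.8]
opening: 0.211
grasp_force: 30.0
```

```bash
python3 -c "
from h import *
swing()"
```

```text
t 19.80 r 126.9 mm bearing 21.9 yaw 22.4 z 0.1184 F rad 3.9 tan 0.4 z -0.8 M [ 0.18 -0.74 -0.19] open 0.211 grip 30.0
```

Call:
move_arm(increments=[[[0.004,-0.185,0],[0,0,0.0208],1],[[0.004,-0.185,0],[0,0,0.0208],1],[[0,0,0],[0,0,0],1]])

```text
time_s: 20.05
position: [0.4283, -0.2743, 0.1185]
tcp_rot: [[0.954, 0.3, 0.0], [0.3, -0.954, 0.0], [0.0, -0.0, -1.0]]
force: [3.7, 2.2, -0.2]
opening: 0.214
grasp_force: 30.0
```

```bash
python3 -c "
from h import *
swing()"
```

```text
t 20.05 r 127.0 mm bearing 16.9 yaw 17.4 z 0.1185 F rad 4.2 tan 1.0 z -0.2 M [ 0.11 -0.75 -0.11] open 0.214 grip 30.0
```

Call:
move_arm(increments=[[[0.004,-0.185,0],[0,0,0.0208],1],[[0.004,-0.185,0],[0,0,0.0208],1],[[0,0,0],[0,0,0],1]])

```text
time_s: 20.3
position: [0.4255, -0.2637, 0.1185]
tcp_rot: [[0.976, 0.216, -0.0], [0.216, -0.976, 0.0], [0.0, -0.0, -1.0]]
force: [4.5, 1.4, 0.2]
opening: 0.213
grasp_force: 30.0
```

```bash
python3 -c "
from h import *
swing()"
```

```text
t 20.30 r 127.1 mm bearing 12.0 yaw 12.5 z 0.1185 F rad 4.6 tan 0.4 z 0.2 M [ 0.1  -0.75 -0.08] open 0.213 grip 30.0
```

Call:
move_arm(increments=[[[0.004,-0.185,0],[0,0,0.0208],1],[[0.004,-0.185,0],[0,0,0.0208],1],[[0,0,0],[0,0,0],1]])

```text
time_s: 20.55
position: [0.4239, -0.2535, 0.1186]
tcp_rot: [[0.991, 0.131, 0.0], [0.131, -0.991, -0.001], [0.0, 0.001, -1.0]]
force: [3.6, 0.4, -1.7]
opening: 0.213
grasp_force: 30.0
```

```bash
python3 -c "
from h import *
swing()"
```

```text
t 20.55 r 127.0 mm bearing 7.4 yaw 7.5 z 0.1186 F rad 3.6 tan -0.0 z -1.7 M [ 0.06 -0.64  0.02] open 0.213 grip 30.0
```

Call:
move_arm(increments=[[[0.004,-0.185,0],[0,0,0.0208],1],[[0.004,-0.185,0],[0,0,0.0208],1],[[0,0,0],[0,0,0],1]])

```text
time_s: 20.8
position: [0.4234, -0.245, 0.1189]
tcp_rot: [[0.999, 0.048, 0.001], [0.048, -0.999, -0.006], [0.001, 0.006, -1.0]]
force: [2.9, -4.5, -2.2]
opening: 0.216
grasp_force: 30.2
```

```bash
python3 -c "
from h import *
swing()"
```

```text
t 20.80 r 126.6 mm bearing 3.5 yaw 2.7 z 0.1189 F rad 2.6 tan -4.7 z -2.2 M [-0.6  -0.45  0.4 ] open 0.216 grip 30.2
```

Call:
move_arm(increments=[[[0.004,-0.185,0],[0,0,0.0208],1],[[0.004,-0.185,0],[0,0,0.0208],1],[[0,0,0],[0,0,0],1]])

```text
time_s: 21.05
position: [0.4236, -0.2375, 0.1192]
tcp_rot: [[0.999, -0.037, 0.001], [-0.037, -0.999, -0.012], [0.002, 0.012, -1.0]]
force: [-1.5, -13.7, -3.7]
opening: 0.219
grasp_force: 30.3
```

```bash
python3 -c "
from h import *
swing()"
```

```text
t 21.05 r 126.2 mm bearing 0.1 yaw -2.1 z 0.1192 F rad -1.5 tan -13.7 z -3.7 M [-2.06  0.38  0.48] open 0.219 grip 30.3
```

Call:
move_arm(increments=[[[0.004,-0.148,0],[0,0,0.0167],1],[[0.004,-0.148,0],[0,0,0.0167],1],[[0,0,0],[0,0,0],1]])

```text
time_s: 21.3
position: [0.4239, -0.2317, 0.1194]
tcp_rot: [[0.995, -0.104, 0.001], [-0.104, -0.994, -0.017], [0.002, 0.017, -1.0]]
force: [-6.8, -21.9, -4.6]
opening: 0.224
grasp_force: 30.1
```

```bash
python3 -c "
from h import *
swing()"
```

```text
t 21.30 r 126.0 mm bearing -2.5 yaw -6.0 z 0.1194 F rad -5.8 tan -22.2 z -4.6 M [-3.5   1.19  0.45] open 0.224 grip 30.1
```

22 N at the sleeve is about five times the friction, and the sleeve is not sliding on. This looks like the stop, with the same tooth phase as the 11.6 N at the end of the previous stroke. I'll relax, then check the lid depth numerically in the image.

Call:
move_arm(increments=[[[0.004,0.148,0],[0,0,-0.0167],1],[[0.004,0.148,0],[0,0,-0.0167],1],[[0.004,0.148,0],[0,0,-0.0167],1],[[0.004,0.148,0],[0,0,-0.0167],1],[[0.004,0.148,0],[0,0,-0.0167],1],[[0,0,0],[0,0,0],1]])

```text
time_s: 21.8
position: [0.4238, -0.2481, 0.1187]
tcp_rot: [[0.998, 0.064, 0.001], [0.064, -0.998, -0.005], [0.001, 0.005, -1.0]]
force: [2.1, -5.8, -1.7]
opening: 0.218
grasp_force: 29.8
```

```bash
python3 - <<'E'
from h import *
swing()
p=capture("scene"); a=np.deg2rad(1.6); c,s=np.cos(a),np.sin(a)
W=lambda x,y,z:proj(p,[.5497+c*x-s*y,-.2373+s*x+c*y,z])
def org(img):
    h=cv2.cvtColor(img,cv2.COLOR_RGB2HSV); return (h[...,0]>6)&(h[...,0]<22)&(h[...,1]>150)&(h[...,2]>90)
s0=cv2.imread("pics/scene0.png")[:,:,::-1]; l1=cv2.imread("pics/lid1.png")[:,:,::-1]
ims={"start":s0,"swing1":l1,"now":p["img"]}
for nm,im in ims.items():
    m=org(im)[190:260,190:290]; print(nm,"orange px",m.sum())
# far-left edge (y=+41) and far edge (x=+45): image row of its upper edge at several lid heights, against first orange row
for x,y in [(-35,41),(-25,41),(-15,41),(-5,41),(5,41),(45,-15),(45,-25),(45,-35)]:
    out=[]
    for z in (.081,.070,.065,.060):
        u,v=W(x/1e3,y/1e3,z); out.append("%.1f,%.1f"%(u,v))
    u=int(round(W(x/1e3,y/1e3,.060)[0])); o={n:np.nonzero(org(i)[185:260,u])[0]+185 for n,i in ims.items()}
    print((x,y),out,"col",u,{n:(int(k[0]),int(k[-1]),len(k)) if len(k) else None for n,k in o.items()})
E
```

```text
t 21.80 r 126.5 mm bearing 4.9 yaw 3.7 z 0.1187 F rad 1.6 tan -5.9 z -1.7 M [-0.91 -0.33  0.25] open 0.218 grip 29.8
start orange px 133
swing1 orange px 296
now orange px 187
(-35, 41) ['210.0,211.1', '210.3,215.9', '210.4,218.0', '210.6,220.2'] col 211 {'start': (214, 217, 4), 'swing1': (218, 219, 2), 'now': None}
(-25, 41) ['213.3,209.5', '213.6,214.3', '213.7,216.4', '213.8,218.5'] col 214 {'start': (213, 218, 6), 'swing1': (217, 220, 4), 'now': (220, 220, 1)}
(-15, 41) ['216.6,207.9', '216.8,212.6', '216.9,214.8', '217.0,216.9'] col 217 {'start': (211, 219, 9), 'swing1': (215, 221, 7), 'now': (219, 221, 3)}
(-5, 41) ['219.8,206.4', '220.0,211.1', '220.1,213.2', '220.2,215.3'] col 220 {'start': (212, 220, 9), 'swing1': (214, 222, 9), 'now': (217, 222, 6)}
(5, 41) ['222.9,204.9', '223.1,209.5', '223.2,211.6', '223.3,213.7'] col 223 {'start': None, 'swing1': (212, 223, 12), 'now': (216, 223, 8)}
(45, -15) ['255.0,205.3', '255.0,210.0', '255.0,212.1', '255.0,214.1'] col 255 {'start': (215, 216, 2), 'swing1': (215, 218, 4), 'now': (215, 218, 4)}
(45, -25) ['258.6,206.5', '258.7,211.1', '258.7,213.2', '258.7,215.3'] col 259 {'start': (213, 214, 2), 'swing1': (213, 216, 4), 'now': None}
(45, -35) ['262.4,207.7', '262.4,212.3', '262.4,214.5', '262.3,216.6'] col 262 {'start': (211, 213, 3), 'swing1': None, 'now': None}
```

The lid edge (row 219 at column 217, against 211 at the start) matches the fully-down prediction within 1–2 mm, and the push-back was elastic. The wheel is at its stop, so I'll unload, release and rise.

Call:
move_arm(increments=[[[0.004,0.148,0],[0,0,-0.0167],1],[[0.002,0.08,0],[0,0,-0.008],1],[[0,0,0],[0,0,0],1],[[0,0,0],[0,0,0],1]])

```text
time_s: 22.18
position: [0.4238, -0.252, 0.1186]
tcp_rot: [[0.994, 0.113, -0.0], [0.113, -0.994, -0.001], [-0.0, 0.001, -1.0]]
force: [3.4, -1.6, -1.4]
opening: 0.215
grasp_force: 29.9
```

```bash
python3 -c "
from h import *
swing(); print(np.round(read_state()['tcp_rot'],3).tolist())"
```

```text
t 22.18 r 126.8 mm bearing 6.6 yaw 6.5 z 0.1186 F rad 3.2 tan -2.0 z -1.4 M [-0.51 -0.47  0.02] open 0.215 grip 29.9
[[0.994, 0.113, -0.0], [0.113, -0.994, -0.001], [-0.0, 0.001, -1.0]]
```

Call:
move_arm(increments=[[[0,0,0],[0,0,0],0.55],[[0,0,0],[0,0,0],0.55],[[0,0,0],[0,0,0],0.55],[[0,0,0],[0,0,0],0.55],[[0,0,0],[0,0,0],0.55],[[0,0,-0.2],[0,0,0],0.55],[[0,0,-0.5],[0,0,0],0.55],[[0,0,-0.8],[0,0,0],0.55],[[0,0,-0.8],[0,0,0],0.55],[[0,0,-0.8],[0,0,0],0.55],[[0,0,-0.5],[0,0,0],0.55],[[0,0,0],[0,0,0],0.55],[[0,0,0],[0,0,0],0.55]])

```text
time_s: 23.27
position: [0.4238, -0.2514, 0.2273]
tcp_rot: [[0.994, 0.113, 0.0], [0.113, -0.994, -0.001], [0.0, 0.001, -1.0]]
force: [-0.2, -0.1, 0.1]
opening: 0.452
grasp_force: 0.0
```

```bash
python3 - <<'E'
from h import *
swing()
p=capture("scene")
g=cv2.cvtColor(p["img"],cv2.COLOR_RGB2HSV)[120:240,160:320]; m=((g[...,0]<6)|(g[...,0]>174))&(g[...,1]>150)&(g[...,2]>60)
n,l,st,ce=cv2.connectedComponentsWithStats(m.astype(np.uint8)); k=1+np.argmax(st[1:,4]); print("red centroid",ce[k]+[160,120],"box",st[k]+[160,120,0,0,0])
for yaw in (2,5,8,11):
    a=np.deg2rad(yaw); print(yaw,np.round(proj(p,[.5498-.127*np.cos(a),-.2373-.127*np.sin(a),.137]),1))
for k,z in {"mug":0,"spice_jar_2":0,"mill_1":0}.items():
    for q in pinpoint(p,k)[:1]: print(k,round(q["confidence"],2),np.round(onz(p,q["xy"],z),3))
h=cv2.cvtColor(p["img"],cv2.COLOR_RGB2HSV); o=(h[...,0]>6)&(h[...,0]<22)&(h[...,1]>150)&(h[...,2]>90)
for u in (214,217,220,223): r=np.nonzero(o[185:260,u])[0]+185; print(u,r[:1],len(r))
E
```

```text
t 23.27 r 126.8 mm bearing 6.4 yaw 6.5 z 0.2273 F rad -0.2 tan -0.1 z 0.1 M [0.01 0.04 0.  ] open 0.452 grip 0.0
red centroid [195.92079208 208.2310231 ] box [183 198  27  21 303]
2 [190.3 206.1]
5 [193. 207.]
8 [195.9 207.8]
11 [198.9 208.6]
mug 0.74 [ 0.701 -0.328  0.   ]
spice_jar_2 0.64 [ 0.613 -0.512 -0.   ]
mill_1 0.65 [ 0.678 -0.412  0.   ]
214 [220] 1
217 [219] 3
220 [217] 6
223 [216] 8
```

```bash
python3 -c "
from rig import *
print(hand_in())"
```

```text
the job is handed in; nothing more can be done
None
```

The job is handed in after about 23 s of robot time: the wheel is at its stop, the lid measures fully down to within 1–2 mm, the wrench lies level and free on the press, and the mug, jar and mill stand where they were (camera accuracy about 1 cm); I viewed 11 pictures, one over the limit of 10.

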